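Snap the cover onto a housing with a toggle clamp

ROBOT

A 7-joint arm with a two-finger parallel gripper is mounted at the origin on a cart in front of the work surface, level with it; the furniture and walls round the work are solid. World frame = base frame: x ahead of the robot, y to its left, z up, the work surface at z = 0. Lengths are in m, angles in rad, forces in N, time in s.
With the tool pointing down it reaches from about 0.35 to 0.9 m from the base axis. Payload 8.1 kg.
Tool frame: the origin (TCP) lies at the very end of the fingers, on their centre line; the grasp point (between the pads) lies 19 mm behind it; z points along the fingers, y is the line along which they close (so a half turn about z gives the same grasp; the last joint's range is limited). The gripper opens to 92 mm and grips with 3 to 60 N. Pads are 19 mm wide; open, the fingers measure 130 mm over their backs; the gripper's body (75 mm by 190 mm) begins 47 mm behind the grasp point.
Start: joints at [1.031, 0.434, 0.025, 1.573, -0.012, 1.134, -0.075], TCP at [0.264, -0.566, 0.227] pointing down, gripper open.
Joint ranges: [-2.62, 2.62], [-0.44, 2.09], [-1.27, 1.32], [0.08, 2.57], [-1.32, 4.46], [0.12, 2], [-2.74, 2.74]. Speed limits (rad/s): [2.22, 2.22, 3.01, 3.01, 3.14, 3.14, 3.14].

INTERFACE

Orientations are given as a rotation vector (axis times angle).
In Python, from cell import arm gives the robot as it stands.
- The arm moves only by the tool carry_out, never from a script. Its argument "commands" is a list of rows, each a list of 7 numbers: the opening, from 0 (shut) to 1 (fully open), then the shift along the tool's x, y, z each as a share of 0.025 m, from -1 to 1, then the turn, a rotation vector about the tool's x, y, z each as a share of 0.1 rad, from -1 to 1. A call has 1 to 8 rows; each row shifts and turns the commanded pose from where the row before left it, along the tool's axes as they then stand; what a row does not reach is not made up. A row lasts 1/10 s, in which the tool goes at most 50 mm and 8.59 degrees, less where a joint would pass 70% of its speed; a pose out of reach is approached as far as the arm can. A call with a number of a shift or a turn outside -1 to 1 is refused whole. A call with a gripper value outside its range is refused whole. The fingers move at their own pace and stop on an object; "squeeze" is the grip in N (left out, the last holds). Time passes only in rows, so rows that do not move let the fingers close. It gives the time, the measured TCP pose, the force, the opening and the grip force at its end, in the units of the state.
- arm.observe(): the state, without advancing time (a new reading comes with each control period).
- arm.get_image(name): name is "scene" or "top"; returns a dict with "pixels" (480x640x3 uint8, red, green, blue), "range_z" (480x640 float32, m along the optical axis (not along the pixel's ray), 0 where there is no reading), "mtx" (3x3 intrinsics, pixels), "k1" (the pictures are not rectified: a ray, as slopes to the right and down, at radius r is drawn at 1 + k1 r^2 times it, then the intrinsics apply), "R" (3x3) and "t" (3): a world point X has camera coordinates R X + t. Camera axes: x right, y down, z forward; pixel columns grow to the right and rows downward; lengths in m; the calibration is good to about 2 mm. A picture is of the moment at which its call begins.
- arm.sign_off(): hands the job in; it is judged then, once.
The state is a dict: "clock": time; "joints": joint angles; "dq": joint speeds; "joint_efforts": joint torques, N m; "position": TCP position; "ee_rot": TCP orientation; "force": force on the tool from outside, world axes, zero at the start; "ft_torque": the same for the moment, N m; "width": opening from 0.0 (shut) to 1.0 (fully open); "gripper_force": force on a finger pad.
Only numpy, scipy, OpenCV 4.12 (cv2) and the standard library are available. Lean on these libraries where they do the work, as an engineer would, in place of code of your own. Each camera call takes 0.05 s, during which the arm holds its last target. There are 200 camera calls.

TASK

Close the small electronics housing in the bench jig: push it along the plate between the guide rails until it is fully home against the end stop, then swing the toggle clamp over centre onto its loose cover and bear on the clamp until the cover has gone all the way down. Then swing the clamp back to fully open, leaving the closed housing against the stop. Only the clamp may press the cover, never the gripper, and leave the other things on the desk where they are.

Things in the scene. Friction and masses are not known exactly. Their poses are not given: they have to be found in the camera images.
- jig: fixed jig: plywood plate 260 x 110 x 8 mm. Origin under the plate on its centre line; x from the loading end (x=-150 mm) to the clamp end (+110), z up. Two guide rails 16 mm high over the plate, inner faces y=+-32 from x=-7 to 25, mouth flared to 84 mm wide at x=-37. End stop block 26 mm high, face at x=35, y +-44. Steel clamp bracket x=58..92, y +-18, up to z=74 (foot y +-37)
- stop_face (a point): foot of the end stop's face, on the plate's top (z = 8 mm) at x = +35 mm, y = 0 of the jig; axes as the jig's. A housing fully home has its origin 45 mm before this point (-x)
- housing: loose black plastic housing 90 (x) x 60 (y) x 30 mm, 0.2 kg, lying on the plate lengthwise between plate end and rails; origin at the centre of its underside, x towards the stop. Its cover, 74 x 52 mm, is centred on top, set back 8 mm from the housing's ends, so an end face can be pushed up to 28 mm above the plate (or higher with a vertical finger) without touching the cover
- cover (a joint): downward travel of the cover on the housing, m: 0 = standing 6 mm proud, 0.006 = snapped all the way home. Friction: it takes about 12 N and stays where it is left
- cover_top (a point): centre of the cover's top face: 42 mm above the housing's underside at travel 0, 36 mm when home
- clamp (a joint): clamp lever angle, rad: 0 = fully open (arm up, handle leaning 40 deg away from the housing), 1.22 = shut (arm level, handle leaning 30 deg to the loading end). Sprung over centre at about 0.61: falls to either side. Pivot: jig's y axis through x=75, z=68 mm. The pad meets a proud cover at about 1.14; to press it home push the handle end on with 5 to 12 N
- handle_end (a point): centre of the rounded end of the clamp's handle, 112 mm from the pivot, at jig y = 0. The grip is a black bar 22 mm in diameter over the last 54 mm. Open: jig x=147, z=154 mm; upright: z=180; shut: x=19, z=165. Can be pushed from either side with closed fingers
- clamp_pad (a point): centre of the underside of the rubber pad (20 mm in diameter) at the end of the clamp arm; shut it is at jig x = -5, z = 44.5 mm, open at jig x = 25, z = 135 mm
- led_remote: bystander: flat white remote, 86 x 40 x 8 mm, loose beside the jig; origin at the centre of its underside
- earbud_case: bystander: white earbud case, 47 x 58 x 25 mm, loose beside the jig; origin at the centre of its underside
- parts_jar: bystander: small jar with a black lid, 50 x 50 x 48 mm, loose; origin at the centre of its underside
- usb_stick: bystander: grey USB stick, 57 x 18 x 8 mm, loose; origin at the centre of its underside
- mouse: bystander: black mouse, 120 x 59 x 39 mm, loose; origin at the centre of its underside

How it is judged:
By the outcome, as a careful person would: the job done as asked, in the order asked, and still so for the second after the job is handed in, with the robot touching nothing.
It also fails if it takes over 58 s, if anything falls off the work surface, if the arm or the gripper's body presses on something with over 40 N, if the wrist force passes 120 N, or if a joint passes its speed limit or range.

## Working session

There is one attempt and no reset: what is moved stays moved. The work goes in short steps, Python scripts to look and compute and a tool call to move; the robot and the scene stay as the last step left them, time stands still between calls to the robot, and variables do not carry over. Pictures are saved under pics/ and viewed, at most 10 in all, crops included, and the job is handed in when it is done.

Besides the shell and the picture viewer there is one more tool, called after "Request:" in YAML: its name, and indented under it one key for each argument. carry_out: Moves the arm, as the interface text tells. Shift numbers are shares of 0.025 m and turn numbers shares of 0.1 rad, none past 1 either way. Its arguments: {"type":"object","properties":{"commands":{"type":"array"},"squeeze":{"type":"number"}},"required":["commands"]}

```bash
mkdir -p pics; ls
python3 - <<'E'
from cell import arm
import cv2,numpy as np
for n in("scene","top"):
    d=arm.get_image(n); cv2.imwrite(f"pics/{n}0.png",d["pixels"][:,:,::-1]); np.savez(f"{n}0.npz",**d)
    print(n,d["mtx"].tolist(),d["k1"],(-d["R"].T@d["t"]).round(3))
print(arm.observe())
E
```

```text
pics
scene [[536.4233658101709, 0.0, 314.85545561368616], [0.0, 536.4233658101709, 232.57270832237862], [0.0, 0.0, 1.0]] 0.048988178676704026 [-0.015  0.646  1.149]
top [[484.076647328222, 0.0, 324.40023152027237], [0.0, 484.076647328222, 235.79047349890905], [0.0, 0.0, 1.0]] -0.0643507427148831 [ 0.414 -0.062  1.113]
{'clock': 0.1, 'joints': array([ 1.03137621,  0.43515376,  0.02499948,  1.57397768, -0.01160668,
        1.13399683, -0.07507415]), 'dq': array([ 0.00123475, -0.00296742,  0.00020365, -0.00051971, -0.00263686,
       -0.00024174,  0.00117339]), 'joint_efforts': array([ 4.08174674e-03, -6.69124603e+01,  9.88470800e-01, -3.15144968e+01,
       -6.04847702e-02,  3.74687905e-02,  3.10850669e-05]), 'position': array([ 0.26416681, -0.56593953,  0.22603446]), 'ee_rot': array([-3.06569070e+00, -6.80319883e-01,  6.72805263e-04]), 'force': array([-0.28489672, -0.32582772,  0.29533015]), 'ft_torque': array([-0.01932698,  0.0182547 , -0.0036363 ]), 'gripper_force': 0.0, 'width': 1.0027111029917033}
```

View pics/top0.png

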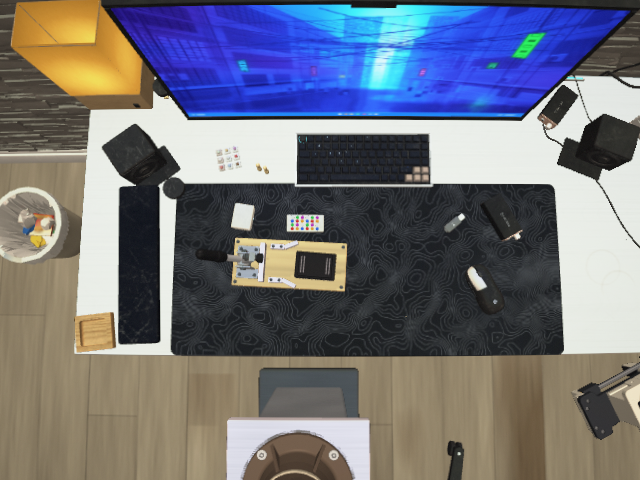

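View pics/scene0.png

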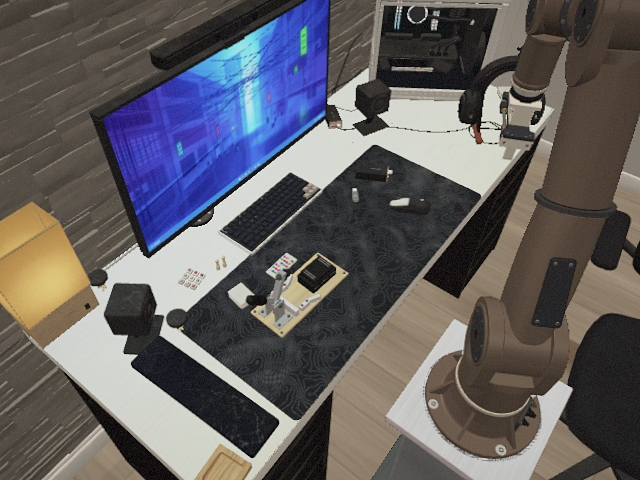

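The top view shows the jig plate at px (233–347, 238–291), with its clamp end to the left (world +y). The housing is at about (316, 265), the handle end at (200, 254), the remote at (305, 222) and the earbud case at (243, 216). The scene view agrees with this.

```bash
cat > h.py <<'E'
import numpy as np,cv2
def cloud(d):
    K=d["mtx"];k=float(d["k1"])
    v,u=np.mgrid[:480,:640]
    p=cv2.undistortPoints(np.stack([u,v],-1).reshape(-1,1,2).astype(float),K,np.array([k,0,0,0])).reshape(480,640,2)
    z=d["range_z"]; c=np.dstack([p*z[...,None],z])
    return (c-d["t"])@d["R"]
def project(d,X):
    return cv2.projectPoints(np.atleast_2d(X).astype(float),cv2.Rodrigues(d["R"])[0],d["t"],d["mtx"],np.array([float(d["k1"]),0,0,0]))[0].reshape(-1,2)
E
python3 - <<'E'
from h import *
d=dict(np.load("top0.npz")); W=cloud(d); rgb=d["pixels"].astype(int)
hsv=cv2.cvtColor(d["pixels"],cv2.COLOR_RGB2HSV)
roi=np.zeros((480,640),bool); roi[225:300,190:360]=1
wood=roi&(hsv[...,1]>60)&(hsv[...,0]>10)&(hsv[...,0]<35)&(hsv[...,2]>120)&(abs(W[...,2]-.008)<.006)
P=W[wood]; print("wood",wood.sum(),"z",np.median(P[:,2]))
r=cv2.minAreaRect(P[:,:2].astype(np.float32)); print(r,cv2.boxPoints(r).round(4).tolist())
roi2=np.zeros_like(roi); roi2[235:295,285:348]=1
h=roi2&(W[...,2]>.03); print("housing",h.sum(),"zmed",np.median(W[h][:,2]),np.percentile(W[h][:,2],[5,95]))
r=cv2.minAreaRect(W[h][:,:2].astype(np.float32));print(r)
c=roi2&(W[...,2]>.044); print("cov",c.sum(), cv2.minAreaRect(W[c][:,:2].astype(np.float32)))
hd=np.zeros_like(roi); hd[235:275,185:232]=1
q=W[hd&(W[...,2]>.08)];print("handle",len(q),q.min(0),q.max(0),q.mean(0))
print("desk z",np.median(W[310:340,250:400,2]))
for n,(a,b,c1,d1) in dict(remote=(208,236,284,328),earbud=(200,234,228,260)).items():
    q=W[a:b,c1:d1].reshape(-1,3);q=q[q[:,2]>.004];print(n,q.min(0),q.max(0))
E
python3 - <<'E'
import cv2,numpy as np
d=np.load("top0.npz")["pixels"]
cv2.imwrite("pics/c1.png",cv2.resize(d[200:300,185:355,::-1],None,fx=4.5,fy=4.5,interpolation=cv2.INTER_CUBIC))
E
```

```text
wood 2993 z 0.00822491142118717
((0.5155854225158691, 0.02140328288078308), (0.2604125738143921, 0.1424943059682846), 86.9537353515625) [[0.4375, -0.10480000078678131], [0.579800009727478, -0.11240000277757645], [0.5936999917030334, 0.147599995136261], [0.4514000117778778, 0.15520000457763672]]
housing 1107 zmed 0.04889143875250322 [0.03585502 0.05328752]
((0.4748932123184204, -0.024494007229804993), (0.11324211210012436, 0.10848290473222733), 80.93592071533203)
cov 815 ((0.46831536293029785, -0.03582775592803955), (0.07398255169391632, 0.10422686487436295), 85.47335052490234)
handle 367 [ 0.41395138 -0.06219493  0.09773368] [0.51887185 0.19622167 1.11320176] [0.50513044 0.1637349  0.15323499]
desk z 0.0001679555117600663
remote [ 0.41395138 -0.06504106  0.00400001] [0.62959775 0.03470529 1.11320176]
earbud [ 0.41395138 -0.06219493  0.00401099] [0.64902315 0.16635994 1.11320176]
```

View pics/c1.png

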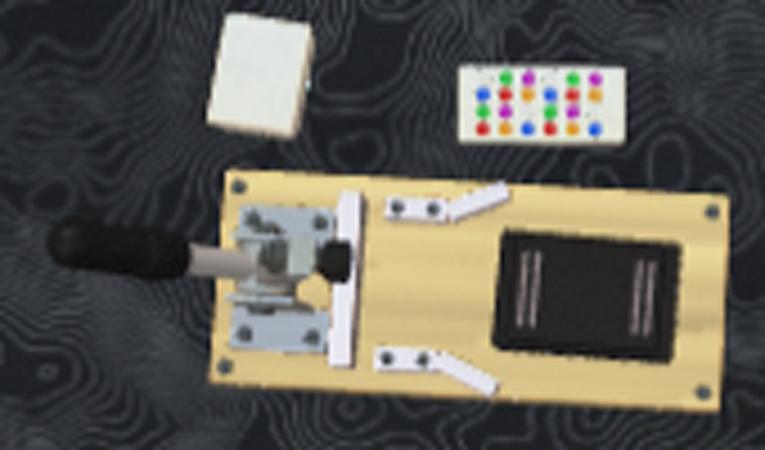

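The crop shows the plate corners at about (226,170), (729,195), (720,411) and (210,382). The housing is slightly rotated, short of the rail mouth. I'll refine the poses and drop the invalid depths.

Run:
```python
from h import *
d=dict(np.load("top0.npz")); W=cloud(d); W[d["range_z"]<=0]=np.nan
def ray(px,z):
    p=cv2.undistortPoints(np.array(px,float).reshape(-1,1,2),d["mtx"],np.array([float(d["k1"]),0,0,0])).reshape(-1,2)
    v=np.c_[p,np.ones(len(p))]@d["R"]; c=-d["R"].T@d["t"]; return c+v*((z-c[2])/v[:,2])[:,None]
cr=np.array([[226,170],[729,195],[720,411],[210,382]])
px=(cr+.5)/4.5-.5+[185,200]
C=ray(px,.008); print(C.round(4))
print("sides",[np.linalg.norm(C[i]-C[(i+1)%4]).round(4) for i in range(4)])
cx=(C[0]+C[3])/2-(C[1]+C[2])/2; a=np.arctan2(cx[1],cx[0]); R=np.array([[np.cos(a),-np.sin(a)],[np.sin(a),np.cos(a)]])
o=C.mean(0)[:2]-R@[-.02,0]; print("yaw",a,"origin",o)
np.savez("jig.npz",o=o,a=a)
J=W.copy(); J[...,:2]=(W[...,:2]-o)@R
hsv=cv2.cvtColor(d["pixels"],cv2.COLOR_RGB2HSV)
def rect(m,n):
    q=J[m]; r=cv2.minAreaRect(q[:,:2].astype(np.float32)); print(n,m.sum(),"z",np.percentile(q[:,2],[5,50,95]).round(4),r, q[:,:2].min(0),q[:,:2].max(0))
inr=(J[...,0]>-.16)&(J[...,0]<-.02)&(abs(J[...,1])<.05)
rect(inr&(J[...,2]>.025),"housing"); rect(inr&(J[...,2]>.0465),"cover")
print("dark"); rect(inr&(hsv[...,2]<70)&(J[...,2]>.02),"dk")
e=(abs(J[...,1])<.03)&(J[...,0]>.1)&(J[...,2]>.1); rect(e,"handle")
y=(J[...,0]<.13)&(J[...,0]>-.15)&(J[...,1]<-.058)&(J[...,1]>-.16)&(J[...,2]>.003)
rect(y&(J[...,0]<.02),"remote"); rect(y&(J[...,0]>.02),"ear")
st=(abs(J[...,1])<.05)&(abs(J[...,0]-.042)<.02)&(abs(J[...,2]-.034)<.004); rect(st,"stop")
```

```text
[[ 0.5602  0.1479  0.008 ]
 [ 0.547  -0.11    0.008 ]
 [ 0.4372 -0.1048  0.008 ]
 [ 0.4518  0.1536  0.008 ]]
sides [np.float64(0.2582), np.float64(0.1099), np.float64(0.2587), np.float64(0.1085)]
yaw 1.517224233995553 origin [0.50012883 0.04163888]
housing 1115 z [0.0349 0.0487 0.0529] ((-0.07330986857414246, -0.0006242915987968445), (0.10499946027994156, 0.0969061404466629), 0.6392558217048645) [-0.12555689 -0.04858922] [-0.02030102  0.04828189]
cover 756 z [0.0472 0.0499 0.0532] ((-0.07987162470817566, 0.0016216449439525604), (0.05202742666006088, 0.07375317066907883), 88.70548248291016) [-0.11702839 -0.02488322] [-0.04287232  0.0280796 ]
dark
dk 908 z [0.0364 0.0489 0.0527] ((-0.07969080656766891, 0.0029517728835344315), (0.057486169040203094, 0.08801296353340149), 88.17422485351562) [-0.12405067 -0.02641945] [-0.03560182  0.03200001]
handle 343 z [0.1139 0.1429 0.1647] ((0.1275346279144287, -0.0001130150631070137), (0.05463612452149391, 0.023148328065872192), 4.29973840713501) [ 0.10011894 -0.0124565 ] [0.15505428 0.0110704 ]
remote 886 z [0.0032 0.0065 0.0107] ((-0.0647733062505722, -0.10898536443710327), (0.10133073478937149, 0.16927184164524078), 89.68702697753906) [-0.14923528 -0.15986538] [ 0.01989751 -0.05813343]
ear 676 z [0.0034 0.0246 0.0284] ((0.07552644610404968, -0.10878736525774002), (0.10062659531831741, 0.10841801017522812), 89.80318450927734) [ 0.02126493 -0.15895464] [ 0.12986502 -0.05841609]
stop 167 z [0.0308 0.0337 0.037 ] ((0.046734489500522614, -0.00035465508699417114), (0.08785202354192734, 0.023817846551537514), 88.82088470458984) [ 0.03462098 -0.04411063] [0.05892271 0.04365621]
```

```bash
cat > plan.py <<'E'
import sys; from h import *
from scipy.spatial.transform import Rotation as Ro
from cell import arm
g=np.load("jig.npz"); o,a=g["o"],float(g["a"])
Rj=Ro.from_euler('z',a).as_matrix()
Rt=Rj@np.diag([1,-1,-1.])
def jig(p): return Rj.T@(np.array(p)-[o[0],o[1],0])
def world(q): return Rj@np.array(q)+[o[0],o[1],0]
def plan(q,n):
    s=arm.observe(); p=s["position"]; R=Ro.from_rotvec(s["ee_rot"]); T=world(q)
    dr=(R.inv()*Ro.from_matrix(Rt)).as_rotvec(); print("turn",dr)
    rows=[]
    for i in range(n):
        k=np.round(R.inv().apply((T-p)/(n-i))/.025,2); t=np.round(dr/n/.1,2)
        p=p+R.apply(k*.025); R=R*Ro.from_rotvec(t*.1); rows.append([0,*k.tolist(),*t.tolist()])
    for r in rows: print(r)
def stat():
    s=arm.observe(); print("t",round(s["clock"],2),"jig",jig(s["position"]).round(4),"F_jig",(Rj.T@s["force"]).round(1),"w",round(s["width"],2),
     "err",(Ro.from_rotvec(s["ee_rot"]).inv()*Ro.from_matrix(Rt)).as_rotvec().round(3))
E
python3 -c "
from plan import *
plan((-.153,.002,.2),24); print(Rj)"
```

```text
turn [-1.31799609e-03 -6.29095099e-04 -1.08047351e+00]
[0, 0.66, -0.53, 0.04, -0.0, -0.0, -0.45]
[0, 0.68, -0.5, 0.04, -0.0, -0.0, -0.45]
[0, 0.71, -0.47, 0.04, -0.0, -0.0, -0.45]
[0, 0.73, -0.43, 0.04, -0.0, -0.0, -0.45]
[0, 0.75, -0.4, 0.04, -0.0, -0.0, -0.45]
[0, 0.76, -0.37, 0.05, -0.0, -0.0, -0.45]
[0, 0.78, -0.33, 0.04, -0.0, -0.0, -0.45]
[0, 0.79, -0.3, 0.05, -0.0, -0.0, -0.45]
[0, 0.8, -0.26, 0.04, -0.0, -0.0, -0.45]
[0, 0.82, -0.22, 0.05, -0.0, -0.0, -0.45]
[0, 0.83, -0.19, 0.04, -0.0, -0.0, -0.45]
[0, 0.83, -0.15, 0.05, -0.0, -0.0, -0.45]
[0, 0.84, -0.11, 0.04, -0.0, -0.0, -0.45]
[0, 0.84, -0.07, 0.05, -0.0, -0.0, -0.45]
[0, 0.85, -0.04, 0.04, -0.0, -0.0, -0.45]
[0, 0.85, 0.0, 0.05, -0.0, -0.0, -0.45]
[0, 0.84, 0.04, 0.04, -0.0, -0.0, -0.45]
[0, 0.84, 0.08, 0.05, -0.0, -0.0, -0.45]
[0, 0.84, 0.11, 0.04, -0.0, -0.0, -0.45]
[0, 0.83, 0.15, 0.05, -0.0, -0.0, -0.45]
[0, 0.82, 0.19, 0.04, -0.0, -0.0, -0.45]
[0, 0.82, 0.23, 0.05, -0.0, -0.0, -0.45]
[0, 0.8, 0.27, 0.04, -0.0, -0.0, -0.45]
[0, 0.79, 0.3, 0.05, -0.0, -0.0, -0.45]
[[ 0.05354647 -0.99856536  0.        ]
 [ 0.99856536  0.05354647  0.        ]
 [ 0.          0.          1.        ]]
```

Request:
carry_out:
  commands:
    - [0,0.66,-0.53,0.04,0,0,-0.45]
    - [0,0.68,-0.5,0.04,0,0,-0.45]
    - [0,0.71,-0.47,0.04,0,0,-0.45]
    - [0,0.73,-0.43,0.04,0,0,-0.45]
    - [0,0.75,-0.4,0.04,0,0,-0.45]
    - [0,0.76,-0.37,0.05,0,0,-0.45]
    - [0,0.78,-0.33,0.04,0,0,-0.45]
    - [0,0.79,-0.3,0.05,0,0,-0.45]
  squeeze: 10

```text
clock: 0.9
position: [0.3403, -0.413, 0.2182]
ee_rot: [2.893, 1.224, 0.0]
force: [0.4, -0.2, 0.3]
width: 0.352
gripper_force: 0.0
```

Request:
carry_out:
  commands:
    - [0,0.8,-0.26,0.04,0,0,-0.45]
    - [0,0.82,-0.22,0.05,0,0,-0.45]
    - [0,0.83,-0.19,0.04,0,0,-0.45]
    - [0,0.83,-0.15,0.05,0,0,-0.45]
    - [0,0.84,-0.11,0.04,0,0,-0.45]
    - [0,0.84,-0.07,0.05,0,0,-0.45]
    - [0,0.85,-0.04,0.04,0,0,-0.45]
    - [0,0.85,0,0.05,0,0,-0.45]

```text
clock: 1.7
position: [0.4158, -0.2613, 0.2092]
ee_rot: [2.627, 1.722, 0.0]
force: [0.1, -0.2, 0.9]
width: 0.008
gripper_force: 0.0
```

Request:
carry_out:
  commands:
    - [0,0.84,0.04,0.04,0,0,-0.45]
    - [0,0.84,0.08,0.05,0,0,-0.45]
    - [0,0.84,0.11,0.04,0,0,-0.45]
    - [0,0.83,0.15,0.05,0,0,-0.45]
    - [0,0.82,0.19,0.04,0,0,-0.45]
    - [0,0.82,0.23,0.05,0,0,-0.45]
    - [0,0.8,0.27,0.04,0,0,-0.45]
    - [0,0.79,0.3,0.05,0,0,-0.45]

```text
clock: 2.5
position: [0.4911, -0.11, 0.2001]
ee_rot: [2.277, 2.165, 0.0]
force: [-0.5, -0.5, 0.1]
width: 0.003
gripper_force: 0.0
```

```bash
python3 -c "
from plan import *
stat(); plan((-.153,.002,.02),12)"
```

```text
t 2.5 jig [-0.1519  0.0009  0.2001] F_jig [-0.5  0.5  0.1] w 0.0 err [0.    0.    0.003]
turn [6.89692677e-05 1.60584897e-05 3.21095625e-03]
[0, -0.0, -0.0, 0.6, 0.0, 0.0, 0.0]
[0, -0.0, -0.0, 0.6, 0.0, 0.0, 0.0]
[0, -0.0, -0.0, 0.6, 0.0, 0.0, 0.0]
[0, -0.0, -0.0, 0.6, 0.0, 0.0, 0.0]
[0, -0.01, -0.01, 0.6, 0.0, 0.0, 0.0]
[0, -0.0, -0.0, 0.6, 0.0, 0.0, 0.0]
[0, -0.01, -0.01, 0.6, 0.0, 0.0, 0.0]
[0, -0.0, -0.0, 0.6, 0.0, 0.0, 0.0]
[0, -0.01, -0.01, 0.6, 0.0, 0.0, 0.0]
[0, -0.0, -0.0, 0.6, 0.0, 0.0, 0.0]
[0, -0.01, -0.01, 0.6, 0.0, 0.0, 0.0]
[0, -0.0, -0.0, 0.61, 0.0, 0.0, 0.0]
```

Request:
carry_out:
  commands:
    - [0,0,0,0.8,0,0,0]
    - [0,0,0,0.9,0,0,0]
    - [0,-0.02,-0.02,0.9,0,0,0]
    - [0,-0.02,-0.02,0.9,0,0,0]
    - [0,0,0,0.9,0,0,0]
    - [0,0,0,0.9,0,0,0]
    - [0,0,0,0.9,0,0,0]
    - [0,0,0,0.5,0,0,0]

```text
clock: 3.3
position: [0.4889, -0.1117, 0.0311]
ee_rot: [-2.278, -2.161, 0.001]
force: [-0.6, 0.4, -0.7]
width: 0.006
gripper_force: 0.0
```

Request:
carry_out:
  commands:
    - [0,0,0,0.3,0,0,0]
    - [0,0,0,0.2,0,0,0]
    - [0,0.2,0,0,0,0,0]
    - [0,0.3,0,0,0,0,0]
    - [0,0.2,0,0,0,0,0]
    - [0,0.2,0,0,0,0,0]

```text
clock: 3.9
position: [0.4911, -0.0899, 0.0209]
ee_rot: [2.279, 2.16, 0.001]
force: [0.5, -4.2, 2.9]
width: 0.006
gripper_force: 1.8
```

```bash
python3 -c "
from plan import *
stat()"
```

```text
t 3.9 jig [-0.1318  0.002   0.0209] F_jig [-4.1 -0.7  2.9] w 0.01 err [ 0.001  0.001 -0.   ]
```

Request:
carry_out:
  commands:
    - [0,0.2,0,0,0,0,0]
    - [0,0.25,0,0,0,0,0]
    - [0,0.25,0,0,0,0,0]
    - [0,0.25,0,0,0,0,0]
    - [0,0.25,0,0,0,0,0]
    - [0,0.25,0,0,0,0,0]
    - [0,0.25,0,0,0,0,0]
    - [0,0.25,0,0,0,0,0]

```text
clock: 4.7
position: [0.4936, -0.0412, 0.0204]
ee_rot: [2.281, 2.159, 0.001]
force: [2.0, -5.7, 3.1]
width: 0.007
gripper_force: 2.6
```

```bash
python3 -c "
from plan import *
stat()"
```

```text
t 4.7 jig [-0.0831  0.0021  0.0204] F_jig [-5.6 -2.3  3.1] w 0.01 err [ 0.001  0.    -0.001]
```

Request:
carry_out:
  commands:
    - [0,0.2,0,0,0,0,0]
    - [0,0.15,0,0,0,0,0]
    - [0,0.1,0,0,0,0,0]
    - [0,0.08,0,0,0,0,0]
    - [0,0.08,0,0,0,0,0]

```text
clock: 5.2
position: [0.4946, -0.0262, 0.0204]
ee_rot: [2.28, 2.159, 0.001]
force: [2.0, -5.8, 1.8]
width: 0.009
gripper_force: 2.7
```

Request:
carry_out:
  commands:
    - [0,0.06,0,0,0,0,0]
    - [0,0.06,0,0,0,0,0]

```text
clock: 5.4
position: [0.4948, -0.0248, 0.0204]
ee_rot: [2.281, 2.157, -0.001]
force: [2.9, -14.4, 3.5]
width: 0.005
gripper_force: 6.9
```

```bash
python3 -c "
from plan import *
stat()"
```

```text
t 5.4 jig [-0.0666  0.0018  0.0204] F_jig [-14.2  -3.6   3.5] w 0.0 err [ 0.001  0.002 -0.002]
```

Request:
carry_out:
  commands:
    - [0,0.05,0,0,0,0,0]
    - [0,0.05,0,0,0,0,0]
    - [0,0,0,0,0,0,0]

```text
clock: 5.7
position: [0.4956, -0.0245, 0.0205]
ee_rot: [2.282, 2.153, -0.002]
force: [4.8, -17.1, 1.2]
width: 0.004
gripper_force: 8.5
```

Run:
```python
from plan import *
stat()
d=arm.get_image("top"); np.savez("top1.npz",**d)
W=cloud(d); W[d["range_z"]<=0]=np.nan; J=(W-[o[0],o[1],0])@Rj
m=(J[...,0]>-.14)&(J[...,0]<.02)&(abs(J[...,1])<.04)&(J[...,2]>.0465)&(J[...,2]<.056)
print(cv2.minAreaRect(J[m][:,:2].astype(np.float32)),m.sum())
d2=arm.get_image("scene")
i=d2["pixels"]; u=project(d2,world((0,0,.03)))[0].astype(int); print(u)
cv2.imwrite("pics/c2.png",np.hstack([cv2.resize(x[:,:,::-1],(400,400),interpolation=cv2.INTER_CUBIC) for x in (i[u[1]-50:u[1]+50,u[0]-50:u[0]+50],d["pixels"][215:305,220:310])]))
```

```text
t 5.7 jig [-0.0663  0.001   0.0205] F_jig [-16.8  -5.7   1.2] w 0.0 err [ 0.002  0.004 -0.004]
((0.019848592579364777, 0.024472251534461975), (0.0022140347864478827, 0.0), 94.65147399902344) 2
[294 290]
```

View pics/c2.png

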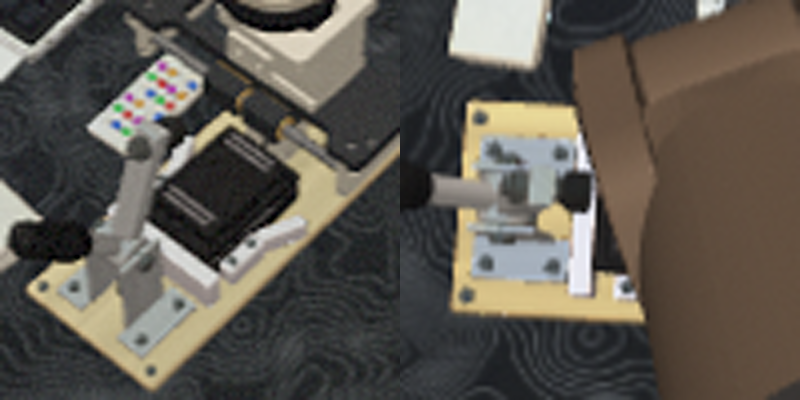

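The housing is between the rails and close to the stop, and the arm blocks the top view. I'll retract and measure.

Request:
carry_out:
  commands:
    - [0,-0.3,0,0,0,0,0]
    - [0,-0.6,0,0,0,0,0]
    - [0,-0.3,0,-0.8,0,0,0]
    - [0,0,0,-1,0,0,0]
    - [0,0,0,-1,0,0,0]
    - [0,-1,0,-1,0,0,0]
    - [0,-1,0,-1,0,0,0]
    - [0,-1,0,-1,0,0,0]

```text
clock: 6.6
position: [0.488, -0.1248, 0.1659]
ee_rot: [-2.277, -2.162, -0.001]
force: [0.8, -0.4, -0.4]
width: 0.003
gripper_force: 0.0
```

Request:
carry_out:
  commands:
    - [0,-1,1,-1,0,0,0]
    - [0,-1,1,0,0,0,0]
    - [0,-1,1,0,0,0,0]
    - [0,-1,1,0,0,0,0]

```text
clock: 7.0
position: [0.5838, -0.2303, 0.19]
ee_rot: [-2.278, -2.161, -0.001]
force: [0.7, 1.1, -0.5]
width: 0.003
gripper_force: 0.0
```

Run:
```python
from plan import *
stat()
d=arm.get_image("top"); np.savez("top2.npz",**d)
W=cloud(d); W[d["range_z"]<=0]=np.nan; J=(W-[o[0],o[1],0])@Rj
hsv=cv2.cvtColor(d["pixels"],cv2.COLOR_RGB2HSV)
b=(J[...,0]>-.14)&(J[...,0]<.034)&(abs(J[...,1])<.04)
m=b&(J[...,2]>.0465)&(J[...,2]<.056)
print(cv2.minAreaRect(J[m][:,:2].astype(np.float32)),m.sum())
m=b&(J[...,2]>.03)&(J[...,2]<.056)&(hsv[...,2]<70)
print(cv2.minAreaRect(J[m][:,:2].astype(np.float32)),m.sum(),J[m].min(0),J[m].max(0))
cv2.imwrite("pics/c3.png",cv2.resize(d["pixels"][225:300,220:340,::-1],None,fx=6,fy=6,interpolation=cv2.INTER_CUBIC))
```

```text
t 7.0 jig [-0.2671 -0.0981  0.19  ] F_jig [ 1.1 -0.6 -0.5] w 0.0 err [-0.    -0.001  0.001]
((-0.010046862065792084, 0.001249445602297783), (0.05181318148970604, 0.07423678785562515), 89.22437286376953) 754
((-0.010463066399097443, 0.0024267230182886124), (0.05772455036640167, 0.08910781890153885), 89.41377258300781) 927 [-0.05476148 -0.02672845  0.03126691] [0.03395176 0.03140154 0.05531157]
```

View pics/c3.png

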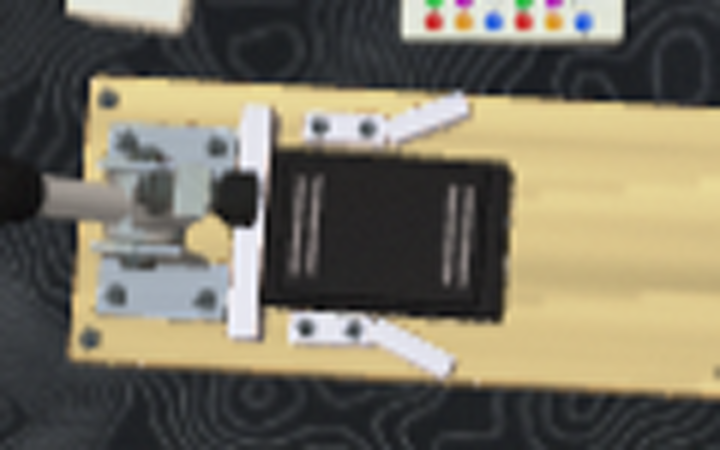

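The housing is home: its cover centre measures jig x = −10 mm, as specified. Next, over to the far side of the handle.

Request:
carry_out:
  commands:
    - [0,0.5,-0.6,-0.4,0,0,0]
    - [0,0.8,-0.8,-0.5,0,0,0]
    - [0,1,-0.8,-0.4,0,0,0]
    - [0,1,-0.8,0,0,0,0]
    - [0,1,-0.6,0,0,0,0]
    - [0,1,-0.3,0,0,0,0]
    - [0,1,0,0,0,0,0]
    - [0,1,0,0,0,0,0]

```text
clock: 7.85
position: [0.4945, -0.041, 0.2224]
ee_rot: [-2.278, -2.161, 0.0]
force: [-0.0, -0.4, 0.3]
width: 0.002
gripper_force: 0.0
```

Request:
carry_out:
  commands:
    - [0,1,0,0,0,0,0]
    - [0,1,0,0,0,0,0]
    - [0,1,0,0,0,0,0]
    - [0,1,0,0,0,0,0]
    - [0,1,0,0,0,0,0]
    - [0,1,0,0,0,0,0]
    - [0,1,0,0,0,0,0]
    - [0,1,0,0,0,0,0]

```text
clock: 8.65
position: [0.505, 0.1585, 0.2222]
ee_rot: [-2.278, -2.162, 0.001]
force: [0.6, 0.5, 0.0]
width: -0.002
gripper_force: 0.0
```

Request:
carry_out:
  commands:
    - [0,1,0,0,0,0,0]
    - [0,1,0,0,0,0,0]
    - [0,0.9,0,0,0,0,0]
    - [0,0,0,0,0,0,0]

```text
clock: 9.05
position: [0.5082, 0.2336, 0.2223]
ee_rot: [-2.272, -2.165, -0.001]
force: [-0.7, -0.1, -0.1]
width: 0.005
gripper_force: 0.0
```

```bash
python3 -c "
from plan import *
stat()"
```

```text
t 9.05 jig [0.1921 0.0022 0.2223] F_jig [-0.2  0.7 -0.1] w 0.0 err [-0.002 -0.003  0.006]
```

Request:
carry_out:
  commands:
    - [0,0,0.08,0.7,0,0,0.06]
    - [0,0,0,0.8,0,0,0]
    - [0,0,0,0.8,0,0,0]
    - [0,0,0,0.7,0,0,0]
    - [0,-0.4,0,0,0,0,0]
    - [0,-0.3,0,0,0,0,0]
    - [0,-0.3,0,0,0,0,0]
    - [0,-0.3,0,0,0,0,0]

```text
clock: 9.85
position: [0.5113, 0.2045, 0.1522]
ee_rot: [-2.279, -2.155, -0.021]
force: [-7.7, 29.0, 26.3]
width: 0.005
gripper_force: 14.2
```

```bash
python3 -c "
from plan import *
stat()"
```

```text
t 9.85 jig [ 0.1632 -0.0024  0.1522] F_jig [28.6  9.2 26.3] w 0.01 err [ 0.006 -0.013 -0.003]
```

Request:
carry_out:
  commands:
    - [0,0.6,0,0,0,0,0]
    - [0,0.4,0,0,0,0,0]
    - [0,0,0,0,0,0,0]
    - [0,0,0,0,0,0,0]

```text
clock: 10.25
position: [0.5117, 0.2205, 0.1475]
ee_rot: [2.287, 2.153, -0.002]
force: [0.1, 0.3, -0.3]
width: 0.006
gripper_force: 0.0
```

Run:
```python
from plan import *
stat()
d=arm.get_image("scene"); W=cloud(d); W[d["range_z"]<=0]=np.nan; J=(W-[o[0],o[1],0])@Rj
m=(J[...,0]>.1)&(J[...,0]<.162)&(abs(J[...,1])<.02)&(J[...,2]>.09)&(J[...,2]<.175)
q=J[m]; print(m.sum(),np.percentile(q,[2,50,98],axis=0).round(4))
u=project(d,world((.12,0,.14)))[0].astype(int)
cv2.imwrite("pics/c4.png",cv2.resize(d["pixels"][u[1]-60:u[1]+60,u[0]-70:u[0]+70,::-1],None,fx=5,fy=5,interpolation=cv2.INTER_CUBIC))
```

```text
t 10.25 jig [ 0.1792 -0.002   0.1475] F_jig [ 0.3 -0.1 -0.3] w 0.01 err [-0.     0.001 -0.007]Traceback (most recent call last):
  File "<stdin>", line 5, in <module>
    return _quantile_unchecked(
        a, q, axis, out, overwrite_input, method, keepdims, weights)
    return _ureduce(a,
                    func=_quantile_ureduce_func,
    ...<5 lines>...
                    overwrite_input=overwrite_input,
                    method=method)
    r = func(a, **kwargs)
    result = _quantile(arr,
                       quantiles=q,
    ...<2 lines>...
                       out=out,
                       weights=wgt)
    slices_having_nans = np.isnan(arr[-1, ...])
                                  ~~~^^^^^^^^^
IndexError: index -1 is out of bounds for axis 0 with size 0
```

The handle is occluded in the scene view. The contact was at the very fingertip and slid upwards, so I'll go 20 mm lower and push again.

Request:
carry_out:
  commands:
    - [0,0,-0.08,0.4,0,0,0]
    - [0,0,0,0.4,0,0,0]
    - [0,-0.2,0,0,0,0,0]
    - [0,-0.2,0,0,0,0,0]
    - [0,-0.2,0,0,0,0,0]

```text
clock: 10.8
position: [0.5089, 0.2079, 0.1282]
ee_rot: [-2.285, -2.153, -0.004]
force: [-2.0, 11.7, 5.9]
width: 0.009
gripper_force: 6.9
```

```bash
python3 -c "
from plan import *
stat()"
```

```text
t 10.8 jig [1.665e-01 1.000e-04 1.282e-01] F_jig [11.6  2.6  5.9] w 0.01 err [ 0.001 -0.003 -0.006]
```

Request:
carry_out:
  commands:
    - [0,-0.25,0,-0.15,0,0,0]
    - [0,-0.25,0,-0.15,0,0,0]
    - [0,-0.25,0,-0.12,0,0,0]

```text
clock: 11.1
position: [0.5082, 0.1923, 0.1405]
ee_rot: [-2.282, -2.155, -0.011]
force: [-3.8, 13.1, 12.2]
width: 0.007
gripper_force: 7.0
```

```bash
python3 -c "
from plan import *
stat()"
```

```text
t 11.1 jig [0.1509 0.     0.1405] F_jig [12.9  4.5 12.2] w 0.01 err [ 0.003 -0.007 -0.003]
```

Request:
carry_out:
  commands:
    - [0,-0.3,0,-0.15,0,0,0]
    - [0,-0.3,0,-0.15,0,0,0]
    - [0,-0.3,0,-0.1,0,0,0]

```text
clock: 11.4
position: [0.5072, 0.1674, 0.1501]
ee_rot: [-2.285, -2.156, -0.008]
force: [-1.3, 4.0, 4.9]
width: 0.008
gripper_force: 2.4
```

```bash
python3 -c "
from plan import *
stat()"
```

```text
t 11.4 jig [ 0.126  -0.0004  0.1501] F_jig [4.  1.5 4.9] w 0.01 err [ 0.003 -0.004 -0.005]
```

Request:
carry_out:
  commands:
    - [0,-0.3,0,0,0,0,0]
    - [0,-0.3,0,0,0,0,0]
    - [0,-0.3,0,0,0,0,0]
    - [0,-0.3,0,0,0,0,0]
    - [0,-0.3,0,0,0,0,0]
    - [0,-0.3,0,0,0,0,0]

```text
clock: 12.0
position: [0.5034, 0.1192, 0.1479]
ee_rot: [-2.288, -2.153, 0.001]
force: [0.0, -0.7, -0.6]
width: 0.009
gripper_force: 0.0
```

```bash
python3 -c "
from plan import *
stat()"
```

```text
t 12.0 jig [0.0776 0.0008 0.1479] F_jig [-0.7 -0.  -0.6] w 0.01 err [-0.001  0.001 -0.007]
```

Request:
carry_out:
  commands:
    - [0,-0.2,0,-0.3,0,0,0]
    - [0,-0.2,0,0,0,0,0]
    - [0,-0.15,0,0,0,0,0]
    - [0,-0.15,0,0,0,0,0]
    - [0,-0.1,0,0,0,0,0]

```text
clock: 12.5
position: [0.5024, 0.1, 0.1556]
ee_rot: [-2.287, -2.154, 0.0]
force: [0.0, -0.0, -0.3]
width: 0.007
gripper_force: 0.0
```

```bash
python3 -c "
from plan import *
stat()"
```

```text
t 12.5 jig [0.0584 0.0009 0.1556] F_jig [-0.  -0.  -0.3] w 0.01 err [-0.     0.    -0.007]
```

Request:
carry_out:
  commands:
    - [0,-0.15,0,0,0,0,0]
    - [0,-0.15,0,0,0,0,0]
    - [0,-0.1,0,0,0,0,0]

```text
clock: 12.8
position: [0.502, 0.0921, 0.1558]
ee_rot: [-2.285, -2.154, -0.004]
force: [-0.1, 7.7, -2.9]
width: 0.005
gripper_force: 3.0
```

```bash
python3 -c "
from plan import *
stat()"
```

```text
t 12.8 jig [0.0505 0.0009 0.1558] F_jig [ 7.7  0.6 -2.9] w 0.0 err [ 0.001 -0.003 -0.005]
```

Request:
carry_out:
  commands:
    - [0,-0.1,0,0.03,0,0,0]
    - [0,-0.1,0,0.03,0,0,0]
    - [0,-0.1,0,0.03,0,0,0]

```text
clock: 13.1
position: [0.5018, 0.0875, 0.1541]
ee_rot: [-2.282, -2.155, -0.009]
force: [-1.6, 18.9, 2.8]
width: -0.001
gripper_force: 8.9
```

Request:
carry_out:
  commands:
    - [0,-0.08,0,0.03,0,0,0]
    - [0,-0.08,0,0.03,0,0,0]

```text
clock: 13.3
position: [0.5019, 0.0872, 0.1537]
ee_rot: [-2.277, -2.157, -0.015]
force: [-5.0, 27.9, 11.3]
width: 0.007
gripper_force: 14.4
```

```bash
python3 -c "
from plan import *
stat()"
```

```text
t 13.3 jig [0.0456 0.0006 0.1537] F_jig [27.6  6.5 11.3] w 0.01 err [ 0.003 -0.01  -0.001]
```

Motion has stopped near the shut geometry at 28 N. I'll back off and check cover height and handle angle.

Request:
carry_out:
  commands:
    - [0,0.4,0,0,0,0,0]
    - [0,0.6,0,-0.2,0,0,0]
    - [0,0.5,0,-1,0,0,0]
    - [0,0,0,-1,0,0,0]
    - [0,0.5,0,-1,0,0,0]
    - [0,1,0,0,0,0,0]
    - [0,1,0,0,0,0,0]
    - [0,1,0,0,0,0,0]

```text
clock: 14.1
position: [0.5088, 0.2045, 0.2324]
ee_rot: [2.287, 2.152, -0.0]
force: [0.1, -0.6, -0.1]
width: 0.006
gripper_force: 0.0
```

Request:
carry_out:
  commands:
    - [0,1,0,0,0,0,0]
    - [0,1,0,0,0,0,0]
    - [0,1,0,0,0,0,0]

```text
clock: 14.4
position: [0.5131, 0.2795, 0.232]
ee_rot: [2.287, 2.153, -0.001]
force: [0.1, 0.2, 0.0]
width: 0.005
gripper_force: 0.0
```

Run:
```python
from plan import *
stat()
im=[]
for n in("top","scene"):
    d=arm.get_image(n); W=cloud(d); W[d["range_z"]<=0]=np.nan; J=(W-[o[0],o[1],0])@Rj
    m=(J[...,0]>-.045)&(J[...,0]<-.025)&(abs(J[...,1])<.02)&(J[...,2]>.02)&(J[...,2]<.07)
    print(n,m.sum(),"cover z",np.median(J[m][:,2]) if m.any() else None)
    m=(J[...,0]>-.02)&(J[...,0]<.08)&(abs(J[...,1])<.02)&(J[...,2]>.13)&(J[...,2]<.2)
    if m.any(): print("handle",m.sum(),J[m].min(0),J[m].max(0))
    u=project(d,world((0.02,0,.06)))[0].astype(int); im.append(cv2.resize(d["pixels"][u[1]-50:u[1]+50,u[0]-50:u[0]+50,::-1],(400,400),interpolation=cv2.INTER_CUBIC))
cv2.imwrite("pics/c5.png",np.hstack(im))
d=dict(np.load("top2.npz")); W=cloud(d);J=(W-[o[0],o[1],0])@Rj
m=(J[...,0]>-.045)&(J[...,0]<-.025)&(abs(J[...,1])<.02)&(J[...,2]>.02)&(J[...,2]<.07); print("before",np.median(J[m][:,2]))
```

```text
t 14.4 jig [ 0.2382 -0.0003  0.232 ] F_jig [ 0.2 -0.1  0. ] w 0.01 err [-0.     0.001 -0.007]
top 162 cover z 0.04527256342082461
handle 203 [ 0.00927727 -0.01127414  0.13000782] [0.05290999 0.01143385 0.17798107]
scene 80 cover z 0.044203993844831854
handle 213 [ 0.01095885 -0.00821554  0.13066459] [0.05332736 0.01386672 0.17546916]
before 0.05004636821484841
```

View pics/c5.png

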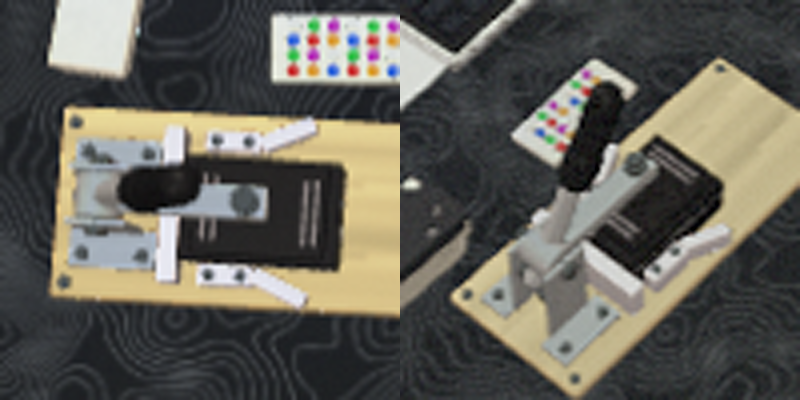

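The clamp is shut, and the cover reads about 44–45 mm, where 44 is home. I'll measure more exactly by averaging, with the before state as reference.

Run:
```python
from plan import *
def f(J,x0,x1,y,z0,z1):
    m=(J[...,0]>x0)&(J[...,0]<x1)&(abs(J[...,1])<y)&(J[...,2]>z0)&(J[...,2]<z1); return J[m][:,2]
def show(ds,l):
    Js=[]
    for d in ds:
        W=cloud(d); W[d["range_z"]<=0]=np.nan; Js.append((W-[o[0],o[1],0])@Rj)
    for nm,a in dict(cov=(-.044,-.027,.018,.02,.07),covfar=(-.044,-.036,.02,.02,.07),plate=(-.14,-.07,.045,-.01,.02)).items():
        q=np.concatenate([f(J,*a) for J in Js]); print(l,nm,len(q),q.mean().round(5),np.median(q).round(5),q.std().round(4))
show([dict(np.load("top2.npz"))],"before")
show([arm.get_image("top") for _ in range(6)],"now")
show([arm.get_image("scene") for _ in range(6)],"now-scene")
```

```text
before cov 123 0.04998 0.05013 0.0019
before covfar 67 0.05023 0.0505 0.0018
before plate 1205 0.00825 0.00824 0.0021
now cov 760 0.04504 0.04503 0.002
now covfar 399 0.045 0.04498 0.0021
now plate 7226 0.00831 0.00832 0.002
now-scene cov 389 0.04393 0.04403 0.0023
now-scene covfar 229 0.04383 0.04383 0.0024
now-scene plate 4143 0.00721 0.0072 0.0024
```

Relative to the plate, the cover dropped about 5.0 mm, so it may be 1 mm short of home. I'll press again, longer and more along the lever's tangent.

Request:
carry_out:
  commands:
    - [0,-1,0,0,0,0,0]
    - [0,-1,0,0,0,0,0]
    - [0,-1,0,0,0,0,0]
    - [0,-1,0,0,0,0,0]
    - [0,-1,0,0.4,0,0,0]
    - [0,-1,0,0.9,0,0,0]
    - [0,-0.4,0,0.9,0,0,0]
    - [0,-0.3,0,0.7,0,0,0]

```text
clock: 15.9
position: [0.5028, 0.1096, 0.1585]
ee_rot: [2.289, 2.151, -0.001]
force: [-0.6, 0.8, 0.3]
width: 0.007
gripper_force: 0.0
```

Request:
carry_out:
  commands:
    - [0,-0.4,0,0,0,0,0]
    - [0,-0.2,0,0,0,0,0]
    - [0,0,0,0,0,0,0]

```text
clock: 16.2
position: [0.5029, 0.0958, 0.1605]
ee_rot: [2.288, 2.152, 0.002]
force: [1.1, 0.8, 0.3]
width: 0.005
gripper_force: 0.0
```

```bash
python3 -c "
from plan import *
stat()"
```

```text
t 16.2 jig [5.430e-02 1.000e-04 1.605e-01] F_jig [ 0.8 -1.1  0.3] w 0.01 err [ 0.001 -0.    -0.008]
```

Request:
carry_out:
  commands:
    - [0,-0.25,0,0.05,0,0,0]
    - [0,-0.15,0,0.05,0,0,0]
    - [0,-0.1,0,0.05,0,0,0]
    - [0,-0.1,0,0,0,0,0]
    - [0,0,0,0,0,0,0]

```text
clock: 16.7
position: [0.5023, 0.086, 0.1573]
ee_rot: [-2.282, -2.156, -0.01]
force: [-1.3, 13.2, 6.6]
width: 0.007
gripper_force: 6.6
```

```bash
python3 -c "
from plan import *
stat()"
```

```text
t 16.7 jig [0.0444 0.0002 0.1573] F_jig [13.2  2.   6.6] w 0.01 err [ 0.003 -0.006 -0.003]
```

Step up the push gradually, watching position against force.

Request:
carry_out:
  commands:
    - [0,-0.1,0,0.04,0,0,0]
    - [0,-0.1,0,0.04,0,0,0]
    - [0,0,0,0,0,0,0]

```text
clock: 17.0
position: [0.5025, 0.0854, 0.1569]
ee_rot: [-2.278, -2.159, -0.018]
force: [-5.8, 24.3, 18.5]
width: 0.009
gripper_force: 14.0
```

Request:
carry_out:
  commands:
    - [0,-0.1,0,0.04,0,0,0]
    - [0,0,0,0,0,0,0]
    - [0,0,0,0,0,0,0]

```text
clock: 17.3
position: [0.5025, 0.0852, 0.1566]
ee_rot: [-2.275, -2.16, -0.022]
force: [-7.9, 30.0, 25.0]
width: 0.005
gripper_force: 17.6
```

Run:
```python
from plan import *
stat()
for n in("top","scene"):
    Js=[]
    for _ in range(4):
        d=arm.get_image(n); W=cloud(d); W[d["range_z"]<=0]=np.nan; Js.append((W-[o[0],o[1],0])@Rj)
    J=np.stack(Js)
    for a in((-.044,-.027,.018,.02,.07),(-.14,-.07,.045,-.01,.02)):
        m=(J[...,0]>a[0])&(J[...,0]<a[1])&(abs(J[...,1])<a[2])&(J[...,2]>a[3])&(J[...,2]<a[4]); print(n,m.sum(),J[m][:,2].mean() if m.any() else 0)
```

```text
t 17.3 jig [ 4.360e-02 -1.000e-04  1.566e-01] F_jig [29.5  9.5 25. ] w 0.01 err [ 0.006 -0.013  0.002]
top 500 0.04473423619400019
top 4816 0.00825797358680342
scene 153 0.043689327831768945
scene 2019 0.007217882735332772
```

Request:
carry_out:
  commands:
    - [0,0.5,0,0,0,0,0]
    - [0,0.8,0,-0.2,0,0,0]
    - [0,0,0,-0.8,0,0,0]
    - [0,0,0,-0.8,0,0,0]
    - [0,0,0,-0.8,0,0,0]
    - [0,-0.8,0,-0.3,0,0,0]
    - [0,-1,0,0,0,0,0]
    - [0,-1,0,0,0,0,0]

```text
clock: 18.5
position: [0.4987, 0.0359, 0.2257]
ee_rot: [2.285, 2.154, 0.001]
force: [-0.5, -0.3, -0.4]
width: 0.003
gripper_force: 0.0
```

Request:
carry_out:
  commands:
    - [0,-1,0,0,0,0,0]
    - [0,-0.6,0,0,0,0,0]
    - [0,0,0,0,0,0,0]

```text
clock: 18.8
position: [0.4961, -0.006, 0.2252]
ee_rot: [2.29, 2.149, -0.001]
force: [0.6, 0.5, 0.1]
width: 0.006
gripper_force: 0.0
```

```bash
python3 -c "
from plan import *
stat()"
```

```text
t 18.8 jig [-0.0478  0.0015  0.2252] F_jig [ 0.5 -0.5  0.1] w 0.01 err [-0.     0.001 -0.01 ]
```

Request:
carry_out:
  commands:
    - [0,0,0.04,0.9,0,0,-0.1]
    - [0,0,0,0.9,0,0,0]
    - [0,0,0,0.9,0,0,0]
    - [0,0,0,0.9,0,0,0]
    - [0,0.5,0,0,0,0,0]
    - [0,0.5,0,0,0,0,0]
    - [0,0.4,0,0,0,0,0]
    - [0,0.3,0,0,0,0,0]

```text
clock: 19.6
position: [0.5001, 0.0404, 0.1366]
ee_rot: [2.273, 2.166, 0.002]
force: [-2.4, -14.0, 12.4]
width: 0.007
gripper_force: 7.6
```

Request:
carry_out:
  commands:
    - [0,0.25,0,-0.04,0,0,0]
    - [0,0.25,0,-0.08,0,0,0]
    - [0,0.25,0,-0.08,0,0,0]

```text
clock: 19.9
position: [0.5008, 0.0553, 0.1416]
ee_rot: [2.276, 2.16, -0.003]
force: [-2.5, -11.0, 9.7]
width: 0.004
gripper_force: 5.3
```

```bash
python3 -c "
from plan import *
stat()"
```

```text
t 19.9 jig [1.370e-02 1.000e-04 1.416e-01] F_jig [-11.1   1.9   9.7] w 0.0 err [0.001 0.004 0.001]
```

Request:
carry_out:
  commands:
    - [0,0.3,0,-0.1,0,0,0]
    - [0,0.3,0,-0.1,0,0,0]
    - [0,0.3,0,-0.1,0,0,0]
    - [0,0.3,0,-0.05,0,0,0]
    - [0,0.3,0,0,0,0,0]
    - [0,0.3,0,0,0,0,0]
    - [0,0.3,0,0,0,0,0]
    - [0,0.3,0,0,0,0,0]

```text
clock: 20.7
position: [0.5032, 0.1189, 0.1488]
ee_rot: [-2.275, -2.165, -0.001]
force: [-0.5, -0.6, 1.2]
width: 0.001
gripper_force: 0.0
```

```bash
python3 -c "
from plan import *
stat()"
```

```text
t 20.7 jig [0.0773 0.0011 0.1488] F_jig [-0.6  0.5  1.2] w 0.0 err [-0.    -0.001  0.004]
```

Request:
carry_out:
  commands:
    - [0,0.3,0,-0.1,0,0,0]
    - [0,0.3,0,-0.1,0,0,0]
    - [0,0.3,0,0,0,0,0]
    - [0,0.3,0,0,0,0,0]
    - [0,0.2,0,0,0,0,0]
    - [0,0.15,0,0,0,0,0]

```text
clock: 21.3
position: [0.5052, 0.1568, 0.1539]
ee_rot: [-2.276, -2.165, 0.0]
force: [-0.7, 0.4, -0.0]
width: 0.003
gripper_force: 0.0
```

Request:
carry_out:
  commands:
    - [0,0.1,0,0,0,0,0]
    - [0,0.1,0,0,0,0,0]

```text
clock: 21.5
position: [0.5055, 0.1612, 0.1539]
ee_rot: [2.277, 2.165, -0.0]
force: [-0.5, -0.4, 0.2]
width: 0.008
gripper_force: 0.0
```

```bash
python3 -c "
from plan import *
stat()"
```

```text
t 21.5 jig [0.1197 0.0011 0.1539] F_jig [-0.5  0.4  0.2] w 0.01 err [-0.     0.     0.003]
```

Request:
carry_out:
  commands:
    - [0,0.1,0,0,0,0,0]
    - [0,0.1,0,0,0,0,0]
    - [0,0.1,0,0,0,0,0]

```text
clock: 21.8
position: [0.5057, 0.1654, 0.1535]
ee_rot: [2.277, 2.161, -0.007]
force: [-1.3, -14.3, 2.7]
width: 0.007
gripper_force: 6.3
```

Request:
carry_out:
  commands:
    - [0,0.1,0,0,0,0,0]
    - [0,0.05,0,0,0,0,0]

```text
clock: 22.0
position: [0.5057, 0.1658, 0.1532]
ee_rot: [2.278, 2.157, -0.013]
force: [-0.9, -21.1, 7.3]
width: 0.003
gripper_force: 10.2
```

```bash
python3 -c "
from plan import *
stat()"
```

```text
t 22.0 jig [0.1243 0.001  0.1532] F_jig [-21.2  -0.2   7.3] w 0.0 err [-0.002  0.009 -0.001]
```

The lever is firm against its open stop. I'll retreat up and to the loading side, then check the cover from the top camera.

Request:
carry_out:
  commands:
    - [0,-0.4,0,0,0,0,0]
    - [0,-0.6,0,-0.3,0,0,0]
    - [0,0,0,-0.8,0,0,0]
    - [0,0,0,-1,0,0,0]
    - [0,0,0,-1,0,0,0]
    - [0,-0.6,0.3,0,0,0,0]
    - [0,-1,0.6,0,0,0,0]
    - [0,-1,0.6,0,0,0,0]

```text
clock: 22.8
position: [0.5394, 0.0805, 0.232]
ee_rot: [2.275, 2.166, 0.002]
force: [-0.3, 1.0, -0.7]
width: 0.007
gripper_force: 0.0
```

Request:
carry_out:
  commands:
    - [0,-1,0.6,0,0,0,0]
    - [0,-1,0.6,0,0,0,0]
    - [0,-1,0.6,0,0,0,0]
    - [0,-1,0.6,0,0,0,0]
    - [0,-1,0,0,0,0,0]
    - [0,-1,0,0,0,0,0]
    - [0,-1,0,0,0,0,0]
    - [0,-1,0,0,0,0,0]

```text
clock: 23.6
position: [0.5889, -0.1229, 0.2315]
ee_rot: [-2.276, -2.165, -0.001]
force: [0.2, 0.2, -0.2]
width: 0.007
gripper_force: 0.0
```

Request:
carry_out:
  commands:
    - [0,-1,0,0,0,0,0]
    - [0,-1,0,0,0,0,0]
    - [0,-1,0,0,0,0,0]
    - [0,-1,0,0,0,0,0]

```text
clock: 24.0
position: [0.5839, -0.2228, 0.2315]
ee_rot: [2.276, 2.165, 0.001]
force: [0.9, -0.8, 0.5]
width: 0.008
gripper_force: 0.0
```

```bash
cat > chk.py <<'E'
from plan import *
def f(ds,l):
    J=np.stack([(cloud(d)-[o[0],o[1],0])@Rj for d in ds])
    for nm,a in dict(cov=(-.044,.015,.02,.03,.07),plate=(-.14,-.07,.045,-.01,.02),stop=(.037,.06,.03,.028,.042)).items():
        m=(J[...,0]>a[0])&(J[...,0]<a[1])&(abs(J[...,1])<a[2])&(J[...,2]>a[3])&(J[...,2]<a[4]); print(l,nm,m.sum()/len(ds),(J[m][:,2].mean()*1e3).round(2))
stat()
f([dict(np.load("top2.npz"))],"before")
D=[arm.get_image("top") for _ in range(4)]; f(D,"now"); d=D[0]
J=(cloud(d)-[o[0],o[1],0])@Rj; v=cv2.cvtColor(d["pixels"],cv2.COLOR_RGB2HSV)[...,2]
m=(J[...,0]>-.14)&(J[...,0]<.034)&(abs(J[...,1])<.04)&(J[...,2]>.03)&(J[...,2]<.056)&(v<70)
print(cv2.minAreaRect(J[m][:,:2].astype(np.float32)))
m=(abs(J[...,1])<.03)&(J[...,0]>.1)&(J[...,0]<.2)&(J[...,2]>.1)&(J[...,2]<.3);print("handle",J[m].min(0),J[m].max(0))
s=arm.get_image("scene"); im=[]
for e in(d,s):
    u=project(e,world((0.02,0,.06)))[0].astype(int); im.append(cv2.resize(e["pixels"][u[1]-65:u[1]+65,u[0]-65:u[0]+65,::-1],(400,400),interpolation=cv2.INTER_CUBIC))
cv2.imwrite("pics/c6.png",np.hstack(im))
E
python3 chk.py
```

```text
t 24.0 jig [-0.2596 -0.0978  0.2315] F_jig [-0.7 -1.   0.5] w 0.01 err [ 0.    -0.     0.004]
before cov 484.0 49.94
before plate 1205.0 8.25
before stop 84.0 34.27
now cov 480.75 44.76
now plate 1201.75 8.24
now stop 82.25 34.11
((-0.010324269533157349, 0.002341153100132942), (0.05779826268553734, 0.08893966674804688), 89.65637969970703)
handle [ 0.10002024 -0.01219623  0.10035534] [0.15478096 0.01119258 0.16770595]
```

View pics/c6.png

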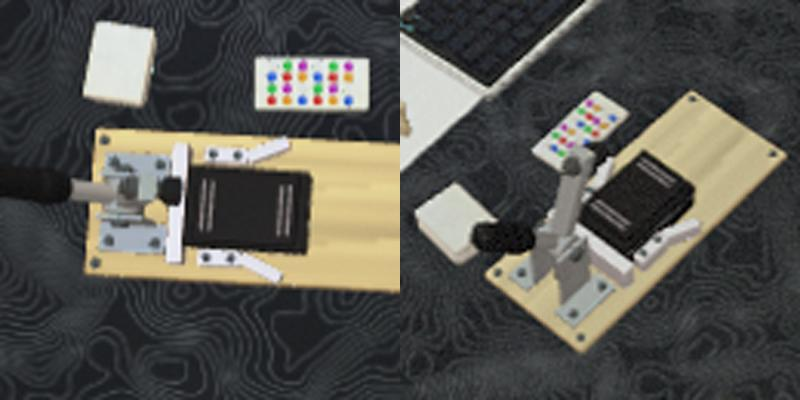

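The clamp is open, the housing is still at the stop and the neighbours haven't moved. The measured drop is 5.2 mm where 6 is expected, so I'll tighten that estimate before deciding.

Run:
```python
from plan import *
def f(ds,l,x):
    J=np.stack([(cloud(d)-[o[0],o[1],0])@Rj for d in ds])
    r=[]
    for a in((x-.034,x+.025,.02,.03,.07),(x-.034,x-.015,.02,.03,.07),(-.14,-.13,.045,-.01,.02)if x<-.05 else(-.14,-.07,.045,-.01,.02)):
        m=(J[...,0]>a[0])&(J[...,0]<a[1])&(abs(J[...,1])<a[2])&(J[...,2]>a[3])&(J[...,2]<a[4]); q=J[m][:,2]*1e3; r+=[len(q),q.mean().round(2),(q.std()/len(q)**.5).round(2)]
    print(l,r)
f([dict(np.load("top0.npz"))],"top0",-.08); f([dict(np.load("top2.npz"))],"top2",-.01)
f([dict(np.load("scene0.npz"))],"scene0",-.08)
D=[arm.get_image("top") for _ in range(12)]; f(D,"top",-.01); f(D[:1],"t1",-.01)
f([arm.get_image("scene") for _ in range(8)],"scene",-.01)
# rim of housing (expected 38): between cover edge and housing end at loading side
J=np.stack([(cloud(d)-[o[0],o[1],0])@Rj for d in D]); 
for x in np.arange(-.056,-.03,.002):
    m=(abs(J[...,0]-x)<.001)&(abs(J[...,1])<.02)&(J[...,2]>.02); print(round(x,3),m.sum(),(np.median(J[m][:,2])*1e3).round(2),end='; ')
```

```text
top0 [488, np.float64(49.82), np.float64(0.09), 156, np.float64(49.87), np.float64(0.16), 174, np.float64(8.23), np.float64(0.16)]
top2 [484, np.float64(49.94), np.float64(0.09), 156, np.float64(49.91), np.float64(0.15), 1205, np.float64(8.25), np.float64(0.06)]
scene0 [266, np.float64(48.8), np.float64(0.14), 79, np.float64(49.26), np.float64(0.26), 25, np.float64(7.66), np.float64(0.47)]
top [5761, np.float64(44.78), np.float64(0.03), 1870, np.float64(44.88), np.float64(0.05), 14426, np.float64(8.26), np.float64(0.02)]
t1 [480, np.float64(44.82), np.float64(0.09), 156, np.float64(44.93), np.float64(0.15), 1201, np.float64(8.23), np.float64(0.06)]
scene [2375, np.float64(43.59), np.float64(0.05), 753, np.float64(43.58), np.float64(0.09), 5526, np.float64(7.23), np.float64(0.03)]
-0.056 117 25.73; -0.054 215 37.08; -0.052 192 38.11; -0.05 196 38.19; -0.048 211 38.44; -0.046 211 44.15; -0.044 201 44.88; -0.042 207 45.09; -0.04 185 44.99; -0.038 189 44.62; -0.036 201 45.08; -0.034 191 45.11; -0.032 196 44.68;
```

Against the plate and rim the top face is about 36.5 mm up, so roughly 0.5 mm may be left. There's time for a second, sustained press along the same path.

Request:
carry_out:
  commands:
    - [0,0.5,-0.6,0,0,0,0]
    - [0,0.8,-0.8,0,0,0,0]
    - [0,1,-0.8,0,0,0,0]
    - [0,1,-0.8,0,0,0,0]
    - [0,1,-0.6,0,0,0,0]
    - [0,1,-0.3,0,0,0,0]
    - [0,1,0,0,0,0,0]
    - [0,1,0,0,0,0,0]

```text
clock: 26.05
position: [0.4954, -0.0339, 0.2318]
ee_rot: [2.276, 2.164, 0.0]
force: [0.6, -0.4, -0.3]
width: 0.006
gripper_force: 0.0
```

Request:
carry_out:
  commands:
    - [0,1,0,0,0,0,0]
    - [0,1,0,0,0,0,0]
    - [0,1,0,0,0,0,0]
    - [0,1,0,0,0,0,0]
    - [0,1,0,0,0,0,0]
    - [0,1,0,0,0,0,0]
    - [0,1,0,0,0,0,0]
    - [0,1,0,0,0,0,0]

```text
clock: 26.85
position: [0.5057, 0.166, 0.2316]
ee_rot: [2.276, 2.165, 0.0]
force: [-0.3, 0.3, 0.6]
width: 0.006
gripper_force: 0.0
```

Request:
carry_out:
  commands:
    - [0,1,0,0,0,0,0]
    - [0,0.9,0,0,0,0,0]
    - [0,0,0,0.6,0,0,0]
    - [0,0,0,0.9,0,0,0]
    - [0,0,0,0.9,0,0,0]
    - [0,0,0,0.9,0,0,0]
    - [0,0,0,0.8,0,0,0]
    - [0,0,0,0,0,0,0]

```text
clock: 27.65
position: [0.5066, 0.2114, 0.1267]
ee_rot: [-2.275, -2.164, 0.007]
force: [-0.1, -0.8, 0.5]
width: 0.005
gripper_force: 0.0
```

```bash
python3 -c "
from plan import *
stat()"
```

```text
t 27.65 jig [0.1699 0.0026 0.1267] F_jig [-0.8  0.   0.5] w 0.01 err [-0.004  0.002  0.004]
```

Request:
carry_out:
  commands:
    - [0,-0.2,0.08,0,0,0,0]
    - [0,-0.25,0,-0.15,0,0,0]
    - [0,-0.25,0,-0.15,0,0,0]
    - [0,-0.25,0,-0.12,0,0,0]
    - [0,-0.3,0,-0.15,0,0,0]
    - [0,-0.3,0,-0.15,0,0,0]
    - [0,-0.3,0,-0.1,0,0,0]
    - [0,-0.3,0,0,0,0,0]

```text
clock: 28.45
position: [0.509, 0.1603, 0.1523]
ee_rot: [2.274, 2.165, 0.009]
force: [-0.3, 3.8, 1.5]
width: 0.006
gripper_force: 1.6
```

Request:
carry_out:
  commands:
    - [0,-0.3,0,0,0,0,0]
    - [0,-0.3,0,0,0,0,0]
    - [0,-0.3,0,0,0,0,0]
    - [0,-0.3,0,0,0,0,0]
    - [0,-0.3,0,-0.3,0,0,0]
    - [0,-0.3,0,-0.3,0,0,0]
    - [0,-0.2,0,0,0,0,0]
    - [0,-0.2,0,0,0,0,0]

```text
clock: 29.25
position: [0.5048, 0.1033, 0.1649]
ee_rot: [2.276, 2.164, 0.001]
force: [-0.2, -0.7, -0.3]
width: 0.002
gripper_force: 0.0
```

```bash
python3 -c "
from plan import *
stat()"
```

```text
t 29.25 jig [ 0.0618 -0.0014  0.1649] F_jig [-0.7  0.1 -0.3] w 0.0 err [ 0.001 -0.     0.003]
```

Request:
carry_out:
  commands:
    - [0,-0.3,0,0.2,0,0,0]
    - [0,-0.25,0,0.1,0,0,0]
    - [0,-0.2,0,0,0,0,0]
    - [0,-0.15,0,0.04,0,0,0]
    - [0,-0.15,0,0.04,0,0,0]
    - [0,0,0,0,0,0,0]

```text
clock: 29.85
position: [0.5035, 0.0858, 0.1562]
ee_rot: [-2.266, -2.168, -0.014]
force: [-3.3, 23.8, 4.4]
width: 0.004
gripper_force: 11.4
```

```bash
python3 -c "
from plan import *
stat()"
```

```text
t 29.85 jig [ 0.0443 -0.001   0.1562] F_jig [23.6  4.6  4.4] w 0.0 err [ 0.002 -0.011  0.009]
```

Request:
carry_out:
  commands:
    - [0,-0.1,0,0.05,0,0,0]
    - [0,-0.1,0,0.05,0,0,0]
    - [0,-0.03,0,0,0,0,0]
    - [0,0,0,0,0,0,0]
    - [0,0,0,0,0,0,0]
    - [0,0,0,0,0,0,0]
    - [0,0,0,0,0,0,0]
    - [0,0,0,0,0,0,0]

```text
clock: 30.65
position: [0.5037, 0.0854, 0.1556]
ee_rot: [-2.26, -2.171, -0.023]
force: [-9.0, 37.7, 19.6]
width: 0.008
gripper_force: 20.2
```

Run:
```python
from plan import *
stat()
D=[arm.get_image("top") for _ in range(8)]
J=np.stack([(cloud(d)-[o[0],o[1],0])@Rj for d in D])
for a in((-.044,-.025,.02,.03,.07),(-.14,-.07,.045,-.01,.02)):
    m=(J[...,0]>a[0])&(J[...,0]<a[1])&(abs(J[...,1])<a[2])&(J[...,2]>a[3])&(J[...,2]<a[4]); q=J[m][:,2]*1e3; print(len(q),q.mean(),q.std()/len(q)**.5)
stat()
```

```text
t 30.65 jig [ 0.0439 -0.0012  0.1556] F_jig [37.2 11.  19.6] w 0.01 err [ 0.005 -0.016  0.014]
1240 44.80515460269786 0.055550224334844064
9628 8.271320605675776 0.02106404190770705
t 31.05 jig [ 0.0438 -0.0012  0.1556] F_jig [36.3  9.8 18.5] w 0.0 err [ 0.005 -0.016  0.014]
```

With 42 N held for about a second, the cover doesn't move any further, so it is bottomed. Now I'll open the clamp as before.

Request:
carry_out:
  commands:
    - [0,0.6,0,0,0,0,0]
    - [0,0.8,0,-0.3,0,0,0]
    - [0,0,0,-0.8,0,0,0]
    - [0,0,0,-0.9,0,0,0]
    - [0,0,0,-0.9,0,0,0]
    - [0,-0.8,0,0,0,0,0]
    - [0,-1,0,0,0,0,0]
    - [0,-1,0,0,0,0,0]

```text
clock: 31.85
position: [0.501, 0.036, 0.2249]
ee_rot: [2.275, 2.166, -0.0]
force: [-0.3, -0.3, -0.1]
width: 0.007
gripper_force: 0.0
```

Request:
carry_out:
  commands:
    - [0,-1,0,0,0,0,0]
    - [0,-0.3,0,0,0,0,0]
    - [0,0,0,0,0,0,0]

```text
clock: 32.15
position: [0.4994, 0.0032, 0.2247]
ee_rot: [-2.279, -2.162, 0.001]
force: [0.4, 0.3, -0.5]
width: 0.007
gripper_force: 0.0
```

```bash
python3 -c "
from plan import *
stat()"
```

```text
t 32.15 jig [-0.0384 -0.0014  0.2247] F_jig [ 0.4 -0.4 -0.5] w 0.01 err [-0.001  0.     0.001]
```

Request:
carry_out:
  commands:
    - [0,0,-0.08,0.9,0,0,0]
    - [0,0,0,0.9,0,0,0]
    - [0,0,0,0.9,0,0,0]
    - [0,0,0,0.9,0,0,0]
    - [0,0.4,0,0,0,0,0]
    - [0,0.4,0,0,0,0,0]
    - [0,0.3,0,0,0,0,0]
    - [0,0.3,0,0,0,0,0]

```text
clock: 32.95
position: [0.5001, 0.0405, 0.1362]
ee_rot: [2.274, 2.165, 0.002]
force: [-3.3, -13.9, 13.4]
width: 0.007
gripper_force: 7.9
```

Request:
carry_out:
  commands:
    - [0,0.3,0,-0.04,0,0,0]
    - [0,0.3,0,-0.08,0,0,0]
    - [0,0.3,0,-0.08,0,0,0]
    - [0,0.3,0,-0.1,0,0,0]
    - [0,0.3,0,-0.1,0,0,0]
    - [0,0.3,0,-0.1,0,0,0]
    - [0,0.3,0,-0.05,0,0,0]
    - [0,0.3,0,0,0,0,0]

```text
clock: 33.75
position: [0.5027, 0.0999, 0.1493]
ee_rot: [2.276, 2.164, 0.001]
force: [0.0, -3.3, 2.2]
width: 0.004
gripper_force: 1.6
```

Request:
carry_out:
  commands:
    - [0,0.3,0,0,0,0,0]
    - [0,0.3,0,-0.1,0,0,0]
    - [0,0.3,0,-0.1,0,0,0]
    - [0,0.3,0,0,0,0,0]

```text
clock: 34.15
position: [0.504, 0.1305, 0.154]
ee_rot: [-2.276, -2.166, -0.001]
force: [0.6, -0.8, -0.1]
width: 0.009
gripper_force: 0.0
```

```bash
python3 -c "
from plan import *
stat()"
```

```text
t 34.15 jig [0.089  0.0009 0.154 ] F_jig [-0.8 -0.7 -0.1] w 0.01 err [ 0.    -0.001  0.004]
```

Request:
carry_out:
  commands:
    - [0,0.4,0,0,0,0,0]
    - [0,0.4,0,0,0,0,0]
    - [0,0.3,0,0,0,0,0]
    - [0,0.2,0,0,0,0,0]
    - [0,0.15,0,0,0,0,0]
    - [0,0.1,0,0,0,0,0]

```text
clock: 34.75
position: [0.5055, 0.1651, 0.1532]
ee_rot: [2.277, 2.162, -0.007]
force: [-0.6, -12.0, 3.7]
width: 0.004
gripper_force: 5.8
```

Request:
carry_out:
  commands:
    - [0,-0.4,0,0,0,0,0]
    - [0,-0.6,0,-0.3,0,0,0]
    - [0,0,0,-0.8,0,0,0]
    - [0,0,0,-1,0,0,0]
    - [0,0,0,-1,0,0,0]
    - [0,-0.6,0.3,0,0,0,0]
    - [0,-1,0.6,0,0,0,0]
    - [0,-1,0.6,0,0,0,0]

```text
clock: 35.55
position: [0.5391, 0.0754, 0.2317]
ee_rot: [2.275, 2.166, 0.001]
force: [-0.3, -0.4, 0.8]
width: 0.008
gripper_force: 0.0
```

Request:
carry_out:
  commands:
    - [0,-1,0.6,0,0,0,0]
    - [0,-1,0.6,0,0,0,0]
    - [0,-1,0.6,0,0,0,0]
    - [0,-1,0.6,0,0,0,0]
    - [0,-1,0,0,0,0,0]
    - [0,-1,0,0,0,0,0]
    - [0,-1,0,0,0,0,0]
    - [0,-1,0,0,0,0,0]

```text
clock: 36.35
position: [0.5884, -0.1279, 0.2312]
ee_rot: [2.277, 2.165, 0.001]
force: [-0.3, -0.2, -0.2]
width: 0.007
gripper_force: 0.0
```

Request:
carry_out:
  commands:
    - [0,-1,0,0,0,0,0]
    - [0,-1,0,0,0,0,0]
    - [0,-1,0,0,0,0,0]
    - [0,-1,0,0,0,0,0]
    - [0,0,0,0,0,0,0]

```text
clock: 36.85
position: [0.5825, -0.2318, 0.2308]
ee_rot: [2.282, 2.157, -0.003]
force: [-0.4, -0.9, -0.0]
width: 0.006
gripper_force: 0.0
```

```bash
python3 chk.py
```

```text
t 36.85 jig [-0.2687 -0.0969  0.2308] F_jig [-1.   0.3 -0. ] w 0.01 err [-0.001  0.002 -0.003]
before cov 484.0 49.94
before plate 1205.0 8.25
before stop 84.0 34.27
now cov 479.25 44.81
now plate 1203.0 8.27
now stop 82.75 34.24
((-0.01048053428530693, 0.0021084919571876526), (0.058348771184682846, 0.08893898874521255), 89.71663665771484)
handle [ 0.10000737 -0.01231049  0.1015779 ] [0.15550472 0.0109995  0.16924831]
```

View pics/c6.png

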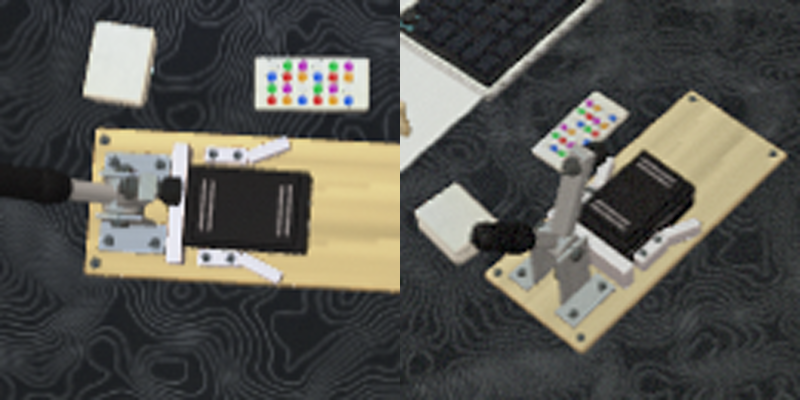

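The clamp is fully open, the housing is against the stop with its cover down, and the neighbours are undisturbed. Handing in.

```bash
python3 -c "
from cell import arm
print(arm.sign_off())"
```

```text
the job is handed in; nothing more can be done
None
```

I handed the job in at about 37 s: the housing is against the stop and the clamp is fully open, but the cover may be about 0.5 mm short of home (36.5 mm measured, 36 specified); a second clamp press peaking at about 43 N at the wrist moved it no further.

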